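# Load the router's tool chucks into the carrier in reverse order

## Robot

A 6-joint arm with a two-finger parallel gripper is mounted at the origin on the work surface. World frame = base frame: x ahead of the robot, y to its left, z up, the work surface at z = 0. Lengths are in m, angles in degrees, forces in N, time in s.
With the tool pointing down it reaches from about 0.375 to 0.975 m from the base axis. Payload 3.8 kg.
Tool frame: the origin (TCP) lies on the front face of the gripper's body, between the roots of the fingers; the fingertips stand bot.finger_overhang ahead of it and the grasp point (between the pads) lies 45 mm ahead of it (bot.finger_overhang is the distance from the TCP to the fingertips, in m); z points along the fingers, y is the line along which they close (so a half turn about z gives the same grasp; the last joint's range is limited). The gripper opens to 88 mm and grips with 3 to 60 N. Pads are 18 mm wide; open, the fingers measure 123 mm over their backs; the gripper's body (75 mm by 187 mm) begins 45 mm behind the grasp point.
Start: joints at [74.089, 15.12, 91.902, -0, 72.978, -2.114], TCP at [0.161, 0.656, 0.303] pointing down, gripper open.
Joint ranges: [-150.88, 150.88], [-54.13, 125.18], [17.81, 147.31], [-75.09, 255.09], [0, 152.58], [-146.25, 146.25]. Speed limits (degrees/s): [147.25, 147.25, 180, 180, 180, 180].

## Interface

Orientations are given as [roll, pitch, yaw] about the fixed x, y, z axes, in that order (R = Rz(yaw) Ry(pitch) Rx(roll)).
In Python, from rig import bot gives the robot as it stands.
- The arm moves only by the tool servo_tool, never from a script. Its argument "series" is text: rows parted by semicolons, each of 5 numbers parted by spaces: the shift along the tool's x, y, z in mm, then the turn about the tool's z in rad, then the gripper's target within -1 to 1 (shut at 1, half-way at 0, fully open at -1). In form: tx ty tz yaw jaw; .... A call has 1 to 10 rows; each row shifts and turns the commanded pose from where the row before left it, along the tool's axes as they then stand; what a row does not reach is not made up. A row lasts 1/12 s, in which the tool goes at most 41.7 mm and 7.16 degrees, less where a joint would pass 70% of its speed; a pose out of reach is approached as far as the arm can. A call with a gripper value outside its range is refused whole. The fingers move at their own pace and stop on an object; "newtons" is the grip in N (left out, the last holds). Time passes only in rows, so rows that do not move let the fingers close. It gives the time, the measured TCP pose, the force, the opening and the grip force at its end, in the units of the state.
- bot.sense(): the state, without advancing time (a new reading comes with each control period).
- bot.capture(name): name is "scene" or "top"; returns (picture, depth): 400x640x3 uint8, red, green, blue; 400x640 float32, m along the optical axis (not along the pixel's ray), 0 where there is no reading.
- bot.camera_params(name): a dict with "vertical_fov" (degrees; the focal length in pixels is half the picture's height over the tangent of half this angle, whatever the lens; pixels are square), "cx", "cy" (the principal point, pixels), "dist" ([k1, k2, p1, p2, k3] as OpenCV has them; the pictures are not rectified), "pose" (4x4, takes a point from camera to world coordinates). Camera axes: x right, y up, looking along -z (the intrinsics and any distortion apply to the point x, -y, -z); pixel columns grow to the right and rows downward; lengths in m; the calibration is good to about 2 mm. A picture is of the moment at which its call begins. camera_params takes no time and is no camera call.
- bot.close_job(): hands the job in; it is judged then, once.
The state is a dict: "clock": time; "joints": joint angles; "dq": joint speeds; "effort": joint torques, N m; "tool_pos": TCP position; "orientation": TCP orientation; "contact_force": force on the tool from outside, world axes, zero at the start; "torque": the same for the moment, N m; "finger_gap": opening from 0.0 (shut) to 1.0 (fully open); "grasp_force": force on a finger pad.
Only numpy, scipy, OpenCV 4.12 (cv2) and the standard library are available. Lean on these libraries where they do the work, as an engineer would, in place of code of your own. Each camera call takes 0.05 s, during which the arm holds its last target. There are 200 camera calls.

## Task

Move the four collet chucks from the grey steel bench rack into the four pockets of the plywood carrier in reverse order, because the carrier is turned round at the router: the chuck at the left end of the bench rack goes in the right-hand end pocket, the next one beside it, and so on. Lower each one taper first until its flange sits flat on the deck, never dropping it, and leave the tool-length setter beside the bench rack where it is.

Things in the scene. Friction and masses are not known exactly. Their poses are not given: they have to be found in the camera images.
- chuck_face_nut (a point): Steel chuck with facing cutter: 40 mm wide disc with three inserts, top 32 mm above the point. Point: centre of its dark clamping nut, where to grip (42 mm wide, 20 high). Round, upright (z), taper down, 0.55 kg; yaw free. Below the point: 34 mm neck; 50 mm flange from 29 to 45 mm down, which rests on the rim; cone 32 to 18 mm wide; 13 mm stud, foot 109 mm down.
- chuck_spiral_nut (a point): Steel chuck with slim straight 12 mm spiral cutter, top 38 mm above the point. Point: centre of its dark clamping nut, where to grip (42 mm wide, 20 high). Round, upright (z), taper down, 0.55 kg; yaw free. Below the point: 34 mm neck; 50 mm flange from 29 to 45 mm down, which rests on the rim; cone 32 to 18 mm wide; 13 mm stud, foot 109 mm down.
- chuck_vee_nut (a point): Steel chuck with V cutter: 27 mm wide cone pointing up, tip 37 mm above the point. Point: centre of its dark clamping nut, where to grip (42 mm wide, 20 high). Round, upright (z), taper down, 0.55 kg; yaw free. Below the point: 34 mm neck; 50 mm flange from 29 to 45 mm down, which rests on the rim; cone 32 to 18 mm wide; 13 mm stud, foot 109 mm down.
- chuck_round_nut (a point): Steel chuck with rounding-over cutter: 33 mm flare, small brass bearing on top, top 36 mm above the point. Point: centre of its dark clamping nut, where to grip (42 mm wide, 20 high). Round, upright (z), taper down, 0.55 kg; yaw free. Below the point: 34 mm neck; 50 mm flange from 29 to 45 mm down, which rests on the rim; cone 32 to 18 mm wide; 13 mm stud, foot 109 mm down.
- pot_face: Fixed black pot (ring, 58 mm wide, 36 mm hole, 18 high) on the grey steel bench rack; chuck_face stands in it at the start. Origin: centre of its underside, 54 mm above the table; rim at 72 mm, chuck's nut centre at 117. The four pots form a straight row, 72 mm apart, order shuffled; y runs along the row to its left end seen from the robot. Rack 74 x 338 mm.
- pot_spiral: Fixed black pot (ring, 58 mm wide, 36 mm hole, 18 high) on the grey steel bench rack; chuck_spiral stands in it at the start. Origin: centre of its underside, 54 mm above the table; rim at 72 mm, chuck's nut centre at 117. The four pots form a straight row, 72 mm apart, order shuffled; y runs along the row to its left end seen from the robot. Rack 74 x 338 mm.
- pot_vee: Fixed black pot (ring, 58 mm wide, 36 mm hole, 18 high) on the grey steel bench rack; chuck_vee stands in it at the start. Origin: centre of its underside, 54 mm above the table; rim at 72 mm, chuck's nut centre at 117. The four pots form a straight row, 72 mm apart, order shuffled; y runs along the row to its left end seen from the robot. Rack 74 x 338 mm.
- pot_round: Fixed black pot (ring, 58 mm wide, 36 mm hole, 18 high) on the grey steel bench rack; chuck_round stands in it at the start. Origin: centre of its underside, 54 mm above the table; rim at 72 mm, chuck's nut centre at 117. The four pots form a straight row, 72 mm apart, order shuffled; y runs along the row to its left end seen from the robot. Rack 74 x 338 mm.
- carrier: Plywood rack, fixed, 75 mm (x) by 320 (y, to its left end seen from the robot), deck top 72 mm above the table; handles to 188 mm from centre. Origin: on the table under its centre. Four empty 36 mm through-holes at y = -108, -36, 36, 108 mm. Seated chuck: flange flat on deck, nut centre 117 mm above table. Stands nearer the robot than the bench rack, or beyond it.
- setter_c (a point): Tool-length setter, delicate, not to be handled: loose upright aluminium cylinder, 54 mm diameter, 50 mm high, with a round dial on its side, just beyond the left end of the bench rack. Point: its centre, 25 mm above the table.
Mind the look-alikes: they are no part of the job. Leave any red look-alike of the part that bears chuck_face_nut alone.

How it is judged (in metres and radians):
At the end, for the whole second after the job is handed in: Each chuck stands in the carrier pocket mirroring its pot's place in the row (leftmost pot to rightmost pocket, and so on): nut centre within 10 mm of the pocket's centre in carrier x and y, within 6 mm of seated height, upright within 0.12 rad, released, at rest (((y of pot_face in the frame of pot_spiral above 0 m and y of pot_face in the frame of pot_vee above 0 m and y of pot_face in the frame of pot_round above 0 m and y of chuck_face_nut in the frame of carrier between -0.118 and -0.098 m) or (y of pot_face in the frame of pot_spiral below 0 m and y of pot_face in the frame of pot_vee above 0 m and y of pot_face in the frame of pot_round above 0 m and y of chuck_face_nut in the frame of carrier between -0.046 and -0.026 m) or (y of pot_face in the frame of pot_spiral above 0 m and y of pot_face in the frame of pot_vee below 0 m and y of pot_face in the frame of pot_round above 0 m and y of chuck_face_nut in the frame of carrier between -0.046 and -0.026 m) or (y of pot_face in the frame of pot_spiral above 0 m and y of pot_face in the frame of pot_vee above 0 m and y of pot_face in the frame of pot_round below 0 m and y of chuck_face_nut in the frame of carrier between -0.046 and -0.026 m) or (y of pot_face in the frame of pot_spiral below 0 m and y of pot_face in the frame of pot_vee below 0 m and y of pot_face in the frame of pot_round above 0 m and y of chuck_face_nut in the frame of carrier between 0.026 and 0.046 m) or (y of pot_face in the frame of pot_spiral below 0 m and y of pot_face in the frame of pot_vee above 0 m and y of pot_face in the frame of pot_round below 0 m and y of chuck_face_nut in the frame of carrier between 0.026 and 0.046 m) or (y of pot_face in the frame of pot_spiral above 0 m and y of pot_face in the frame of pot_vee below 0 m and y of pot_face in the frame of pot_round below 0 m and y of chuck_face_nut in the frame of carrier between 0.026 and 0.046 m) or (y of pot_face in the frame of pot_spiral below 0 m and y of pot_face in the frame of pot_vee below 0 m and y of pot_face in the frame of pot_round below 0 m and y of chuck_face_nut in the frame of carrier between 0.098 and 0.118 m)) and x of chuck_face_nut in the frame of carrier between -0.01 and 0.01 m and z of chuck_face_nut in the frame of carrier between 0.111 and 0.123 m and angle between each of chuck_face_nut, chuck_spiral_nut, chuck_vee_nut, chuck_round_nut's own z axis and vertical below 0.12 rad and linear speed of each of chuck_face, chuck_spiral, chuck_vee, chuck_round below 0.02 m/s and angular speed of each of chuck_face, chuck_spiral, chuck_vee, chuck_round below 0.2 rad/s and ((y of pot_spiral in the frame of pot_face above 0 m and y of pot_spiral in the frame of pot_vee above 0 m and y of pot_spiral in the frame of pot_round above 0 m and y of chuck_spiral_nut in the frame of carrier between -0.118 and -0.098 m) or (y of pot_spiral in the frame of pot_face below 0 m and y of pot_spiral in the frame of pot_vee above 0 m and y of pot_spiral in the frame of pot_round above 0 m and y of chuck_spiral_nut in the frame of carrier between -0.046 and -0.026 m) or (y of pot_spiral in the frame of pot_face above 0 m and y of pot_spiral in the frame of pot_vee below 0 m and y of pot_spiral in the frame of pot_round above 0 m and y of chuck_spiral_nut in the frame of carrier between -0.046 and -0.026 m) or (y of pot_spiral in the frame of pot_face above 0 m and y of pot_spiral in the frame of pot_vee above 0 m and y of pot_spiral in the frame of pot_round below 0 m and y of chuck_spiral_nut in the frame of carrier between -0.046 and -0.026 m) or (y of pot_spiral in the frame of pot_face below 0 m and y of pot_spiral in the frame of pot_vee below 0 m and y of pot_spiral in the frame of pot_round above 0 m and y of chuck_spiral_nut in the frame of carrier between 0.026 and 0.046 m) or (y of pot_spiral in the frame of pot_face below 0 m and y of pot_spiral in the frame of pot_vee above 0 m and y of pot_spiral in the frame of pot_round below 0 m and y of chuck_spiral_nut in the frame of carrier between 0.026 and 0.046 m) or (y of pot_spiral in the frame of pot_face above 0 m and y of pot_spiral in the frame of pot_vee below 0 m and y of pot_spiral in the frame of pot_round below 0 m and y of chuck_spiral_nut in the frame of carrier between 0.026 and 0.046 m) or (y of pot_spiral in the frame of pot_face below 0 m and y of pot_spiral in the frame of pot_vee below 0 m and y of pot_spiral in the frame of pot_round below 0 m and y of chuck_spiral_nut in the frame of carrier between 0.098 and 0.118 m)) and x of chuck_spiral_nut in the frame of carrier between -0.01 and 0.01 m and z of chuck_spiral_nut in the frame of carrier between 0.111 and 0.123 m and ((y of pot_vee in the frame of pot_face above 0 m and y of pot_vee in the frame of pot_spiral above 0 m and y of pot_vee in the frame of pot_round above 0 m and y of chuck_vee_nut in the frame of carrier between -0.118 and -0.098 m) or (y of pot_vee in the frame of pot_face below 0 m and y of pot_vee in the frame of pot_spiral above 0 m and y of pot_vee in the frame of pot_round above 0 m and y of chuck_vee_nut in the frame of carrier between -0.046 and -0.026 m) or (y of pot_vee in the frame of pot_face above 0 m and y of pot_vee in the frame of pot_spiral below 0 m and y of pot_vee in the frame of pot_round above 0 m and y of chuck_vee_nut in the frame of carrier between -0.046 and -0.026 m) or (y of pot_vee in the frame of pot_face above 0 m and y of pot_vee in the frame of pot_spiral above 0 m and y of pot_vee in the frame of pot_round below 0 m and y of chuck_vee_nut in the frame of carrier between -0.046 and -0.026 m) or (y of pot_vee in the frame of pot_face below 0 m and y of pot_vee in the frame of pot_spiral below 0 m and y of pot_vee in the frame of pot_round above 0 m and y of chuck_vee_nut in the frame of carrier between 0.026 and 0.046 m) or (y of pot_vee in the frame of pot_face below 0 m and y of pot_vee in the frame of pot_spiral above 0 m and y of pot_vee in the frame of pot_round below 0 m and y of chuck_vee_nut in the frame of carrier between 0.026 and 0.046 m) or (y of pot_vee in the frame of pot_face above 0 m and y of pot_vee in the frame of pot_spiral below 0 m and y of pot_vee in the frame of pot_round below 0 m and y of chuck_vee_nut in the frame of carrier between 0.026 and 0.046 m) or (y of pot_vee in the frame of pot_face below 0 m and y of pot_vee in the frame of pot_spiral below 0 m and y of pot_vee in the frame of pot_round below 0 m and y of chuck_vee_nut in the frame of carrier between 0.098 and 0.118 m)) and x of chuck_vee_nut in the frame of carrier between -0.01 and 0.01 m and z of chuck_vee_nut in the frame of carrier between 0.111 and 0.123 m and ((y of pot_round in the frame of pot_face above 0 m and y of pot_round in the frame of pot_spiral above 0 m and y of pot_round in the frame of pot_vee above 0 m and y of chuck_round_nut in the frame of carrier between -0.118 and -0.098 m) or (y of pot_round in the frame of pot_face below 0 m and y of pot_round in the frame of pot_spiral above 0 m and y of pot_round in the frame of pot_vee above 0 m and y of chuck_round_nut in the frame of carrier between -0.046 and -0.026 m) or (y of pot_round in the frame of pot_face above 0 m and y of pot_round in the frame of pot_spiral below 0 m and y of pot_round in the frame of pot_vee above 0 m and y of chuck_round_nut in the frame of carrier between -0.046 and -0.026 m) or (y of pot_round in the frame of pot_face above 0 m and y of pot_round in the frame of pot_spiral above 0 m and y of pot_round in the frame of pot_vee below 0 m and y of chuck_round_nut in the frame of carrier between -0.046 and -0.026 m) or (y of pot_round in the frame of pot_face below 0 m and y of pot_round in the frame of pot_spiral below 0 m and y of pot_round in the frame of pot_vee above 0 m and y of chuck_round_nut in the frame of carrier between 0.026 and 0.046 m) or (y of pot_round in the frame of pot_face below 0 m and y of pot_round in the frame of pot_spiral above 0 m and y of pot_round in the frame of pot_vee below 0 m and y of chuck_round_nut in the frame of carrier between 0.026 and 0.046 m) or (y of pot_round in the frame of pot_face above 0 m and y of pot_round in the frame of pot_spiral below 0 m and y of pot_round in the frame of pot_vee below 0 m and y of chuck_round_nut in the frame of carrier between 0.026 and 0.046 m) or (y of pot_round in the frame of pot_face below 0 m and y of pot_round in the frame of pot_spiral below 0 m and y of pot_round in the frame of pot_vee below 0 m and y of chuck_round_nut in the frame of carrier between 0.098 and 0.118 m)) and x of chuck_round_nut in the frame of carrier between -0.01 and 0.01 m and z of chuck_round_nut in the frame of carrier between 0.111 and 0.123 m); the robot touches nothing.
It fails at once if the face chuck is dropped (falls free of the fingers faster than 0.8 m/s, about 35 mm) (contact force between chuck_face and the fingers below 0.1 N and linear speed of chuck_face above 0.8 m/s).
It fails at once if the spiral chuck is dropped (falls free of the fingers faster than 0.8 m/s, about 35 mm) (contact force between chuck_spiral and the fingers below 0.1 N and linear speed of chuck_spiral above 0.8 m/s).
It fails at once if the vee chuck is dropped (falls free of the fingers faster than 0.8 m/s, about 35 mm) (contact force between chuck_vee and the fingers below 0.1 N and linear speed of chuck_vee above 0.8 m/s).
It fails at once if the round chuck is dropped (falls free of the fingers faster than 0.8 m/s, about 35 mm) (contact force between chuck_round and the fingers below 0.1 N and linear speed of chuck_round above 0.8 m/s).
It fails at once if the tool-length setter is shifted more than 25 mm (distance of setter_c from where it was at the start of the episode above 0.025 m).
It also fails if it takes over 106 s, if anything falls off the work surface, if the arm or the gripper's body presses on something with over 40 N, if the wrist force passes 120 N, or if a joint passes its speed limit or range.

## Working session

There is one attempt and no reset: what is moved stays moved. The work goes in short steps, Python scripts to look and compute and a tool call to move; the robot and the scene stay as the last step left them, time stands still between calls to the robot, and variables do not carry over. Pictures are saved under pics/ and viewed, at most 14 in all, crops included, and the job is handed in when it is done.

Besides the shell and the picture viewer there is one more tool, called after ">>>" as name(argument=value, ...) on one line, values as JSON. servo_tool: Moves the arm, as the interface text tells. Its arguments: {"type":"object","properties":{"series":{"type":"string"},"newtons":{"type":"number"}},"required":["series"]}

```bash
mkdir -p pics; cat > h.py <<'E'
import numpy as np, cv2
from rig import bot
def K(n):
    p=bot.camera_params(n); f=200/np.tan(np.radians(p["vertical_fov"])/2)
    return np.array([[f,0,p["cx"]],[0,f,p["cy"]],[0,0,1.]]),np.array(p["dist"],float),np.array(p["pose"])
def ray(n,uv):
    k,d,T=K(n); q=cv2.undistortPoints(np.array(uv,float).reshape(-1,1,2),k,d)[:,0]
    D=np.c_[q[:,0],-q[:,1],-np.ones(len(q))]@T[:3,:3].T
    return T[:3,3],D
def onz(n,uv,z):
    o,D=ray(n,uv); return o+D*((z-o[2])/D[:,2])[:,None]
def proj(n,P):
    k,d,T=K(n); c=(np.array(P,float).reshape(-1,3)-T[:3,3])@T[:3,:3]*[1,-1,-1]
    return cv2.projectPoints(c,np.zeros(3),np.zeros(3),k,d)[0][:,0]
def cloud(n,dep):
    v,u=np.mgrid[:400,:640]; o,D=ray(n,np.c_[u.ravel(),v.ravel()])
    P=o+D*dep.reshape(-1,1); P[dep.ravel()==0]=np.nan; return P.reshape(400,640,3)
def grab(n,name):
    p,d=bot.capture(n); cv2.imwrite(f"pics/{name}.png",cv2.cvtColor(p,cv2.COLOR_RGB2BGR)); np.save(f"{name}_d.npy",d); return p,d
E
python3 - <<'E'
from h import *
print({k:v for k,v in bot.sense().items()}, bot.finger_overhang)
for n in("scene","top"):
    p=bot.camera_params(n); print(n,p["vertical_fov"],p["dist"],np.round(p["pose"],3).tolist()); grab(n,n)
E
```

```text
{'clock': 0.0, 'joints': array([ 7.40885010e+01,  1.51682037e+01,  9.19803375e+01, -1.62301161e-03,
        7.29781434e+01, -2.11334492e+00]), 'dq': array([-0.0271273 , -0.07357405, -0.06159886, -0.05942373, -0.00715328,
       -0.06523965]), 'effort': array([ 2.27518751e-03, -5.02105880e+01, -3.56882715e+01,  7.30445492e-02,
        2.92153016e-02, -2.20351762e-04]), 'tool_pos': array([0.16083207, 0.65497375, 0.30140773]), 'orientation': array([-1.79873344e+02, -3.12187401e-03,  1.66202319e+02]), 'contact_force': array([0.207578  , 0.81453235, 0.47965744]), 'torque': array([-0.00989084,  0.04660728,  0.02883894]), 'grasp_force': 0.0, 'finger_gap': 0.9992321118131985} 0.064
scene 44.20327208999946 [-0.13838974  0.          0.          0.          0.        ] [[-0.845, -0.348, 0.405, 0.909], [0.534, -0.532, 0.657, 0.621], [-0.013, 0.772, 0.636, 0.628], [0.0, 0.0, 0.0, 1.0]]
top 56.856556001732116 [-0.04143721  0.          0.          0.          0.        ] [[-0.006, 0.992, -0.13, 0.472], [-1.0, -0.004, 0.013, 0.036], [0.012, 0.13, 0.991, 0.867], [0.0, 0.0, 0.0, 1.0]]
```

View pics/scene.png

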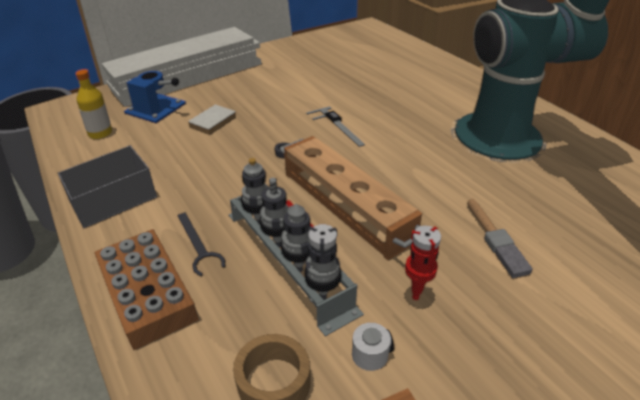

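View pics/top.png

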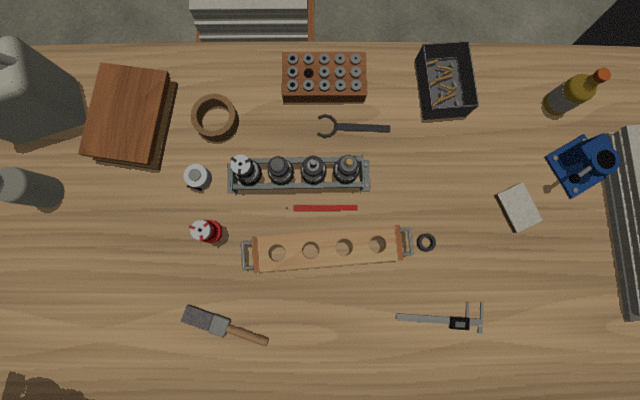

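The scene picture shows four chucks in the grey rack and a red look-alike at (423,262), next to the empty carrier. In the top view the row runs left to right: face (240,165), two slim ones (280,170) and (313,170), and the round one with the brass bearing (347,167). The carrier holes are at (277,253), (311,250), (344,247) and (377,244), the setter is at (196,177) and the red look-alike at (206,231). The mapping depends only on a chuck's place in the row, so I'm measuring positions next.

```bash
python3 - <<'E'
from h import *
from scipy.optimize import least_squares
C={}
for n in("scene","top"):
    C[n]=cloud(n,np.load(n+"_d.npy"))
I=cv2.imread("pics/top.png").astype(int)
# carrier holes: dark brown blobs inside deck; print deck z
P=C["top"]
print("deck",P[250,295],P[245,361],"table",P[220,300])
# holes by depth below deck inside region
m=np.zeros((400,640),np.uint8)
m[232:268,262:392]=1
zm=P[...,2]
hol=((zm<0.066)&(m>0))
hs=[]
for u,v in[(277,253),(311,250),(344,247),(377,244)]:
    w=I[v-16:v+17,u-16:u+17].sum(2); g=(w<0.72*np.median(I[v-14:v+15,u+14:u+20].sum(2))).astype(np.uint8)
    nc,l,s,c=cv2.connectedComponentsWithStats(g); i=1+np.argmax(s[1:,4]); print("dark",s[i],c[i]+[u-16,v-16])
    h=hol[v-14:v+15,u-14:u+15]; yy,xx=np.nonzero(h); print(" depth hole",len(xx),xx.mean()+u-14 if len(xx) else None,yy.mean()+v-14 if len(xx) else None)
    hs.append(c[i]+[u-16,v-16])
print("holes@72",onz("top",hs,.072).round(4).tolist())
# deck points -> min area rect
d=(abs(zm-.072)<.004)&(m>0)
xy=(P[d][:,:2]*1000).astype(np.float32); print("deck rect",cv2.minAreaRect(xy),len(xy))
for u,v in[(240,165),(280,170),(313,170),(347,167)]:
    c0=onz("top",[(u,v)],.14)[0][:2]
    pts=[];cnt=[]
    for n in C:
        q=C[n].reshape(-1,3); s=(q[:,2]>.109)&(q[:,2]<.125)&(np.hypot(*(q[:,:2]-c0).T)<.033); pts.append(q[s][:,:2]);cnt.append(s.sum())
    out=[]
    for p in pts+[np.vstack(pts)]:
        r=least_squares(lambda c:np.hypot(*(p-c).T)-.021,c0,loss="soft_l1",f_scale=.002); out.append((r.x*1000).round(1).tolist())
    q=C["top"].reshape(-1,3); s=(np.hypot(*(q[:,:2]-c0).T)<.03); print(cnt,out,"top z",np.nanmax(q[s][:,2]).round(3))
for u,v in[(196,175),(206,231)]: print("other",P[v,u].round(3))
E
```

```text
deck [0.46234999 0.08446344 0.07251179] [ 0.47205327 -0.05639633  0.07331613] table [0.53110527 0.07728542 0.00189927]
dark [ 8  8 13 16 62] [272.67741935 250.11290323]
 depth hole 220 276.8954545454545 252.90909090909093
dark [ 7  8 17 11 56] [310.73214286 245.25      ]
 depth hole 224 310.5 250.0
dark [10  8 15 16 90] [346.91111111 244.06666667]
 depth hole 220 343.9227272727273 247.13636363636363
dark [ 10   8  15  17 118] [379.97457627 242.28813559]
 depth hole 211 377.3601895734597 244.30805687203792
holes@72 [[0.4623, 0.132, 0.072], [0.4722, 0.051, 0.072], [0.4742, -0.0264, 0.072], [0.4775, -0.0974, 0.072]]
deck rect ((463.32745361328125, 16.653846740722656), (277.021484375, 74.16687774658203), 89.91234588623047) 3362
[np.int64(233), np.int64(40)] [[631.5, 190.3], [632.7, 189.5], [631.7, 190.2]] top z 0.153
[np.int64(138), np.int64(36)] [[632.3, 118.0], [633.8, 117.6], [632.7, 118.0]] top z 0.157
[np.int64(189), np.int64(38)] [[633.5, 46.4], [635.5, 45.1], [634.1, 46.2]] top z 0.159
[np.int64(204), np.int64(41)] [[635.7, -25.2], [635.9, -26.9], [635.8, -25.4]] top z 0.156
other [0.63  0.31  0.048]
other [0.501 0.255 0.141]
```

```bash
python3 - <<'E'
import cv2
I=cv2.imread("pics/top.png")[135:275,175:425]
cv2.imwrite("pics/crop1.png",cv2.resize(I,(800,448),interpolation=cv2.INTER_CUBIC))
E
```

```text
(no output)
```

View pics/crop1.png

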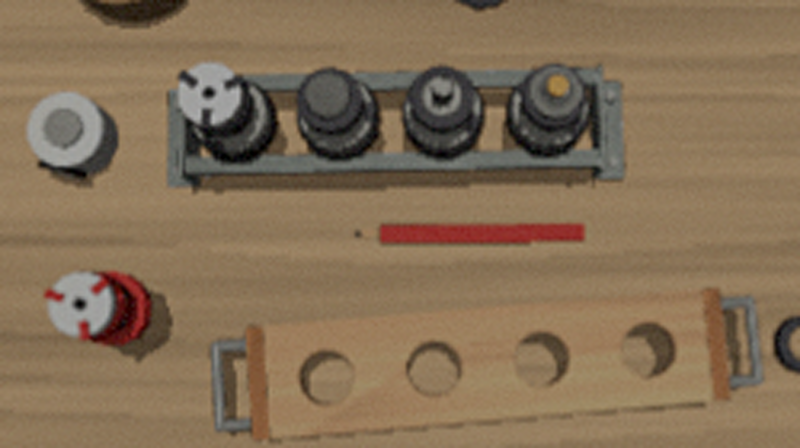

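```bash
python3 - <<'E'
from h import *
px=[(276.9,252.9),(310.5,250.0),(343.9,247.1),(377.4,244.3)]
h=onz("top",px,.072)[:,:2]*1000
s=np.array([108,36,-36,-108.]);c=h.mean(0)
d=(h-c).T@s; a=np.arctan2(-d[0],d[1]); u=np.array([-np.sin(a),np.cos(a)])
print(h.round(1).tolist(),"yaw",np.degrees(a),"scale",np.linalg.norm(d)/(s@s)); print("fit L->R",(c+s[:,None]*u).round(1).tolist())
E
```

```text
[[456.4, 123.0], [462.2, 51.5], [467.9, -19.9], [473.3, -91.8]] yaw 4.4974608638330045 scale 0.9971016126930213
fit L->R [[456.5, 123.4], [462.1, 51.6], [467.8, -20.2], [473.4, -92.0]]
```

>>> servo_tool(series="0 0 0 0.12 0;0 0 0 0.12 0;0 0 0 0.12 0;0 0 0 0.12 0;0 0 0 0.12 0;0 0 0 0.12 0;0 0 0 0.12 0;0 0 0 0.12 0;0 0 0 0.12 0;0 0 0 0.12 0", newtons=40)

```text
clock: 0.93
tool_pos: [0.1609, 0.6552, 0.3019]
orientation: [-180.0, 0.1, 97.1]
contact_force: [0.2, 0.1, 0.2]
finger_gap: 0.499
grasp_force: 0.0
```

>>> servo_tool(series="0 0 0 0.065 -0.5;0 0 0 0.065 -0.5;-28 28 0 0 -0.5;-28 28 0 0 -0.5;-28 28 0 0 -0.5;-28 28 0 0 -0.5;-28 28 0 0 -0.5;-28 28 0 0 -0.5;-28 28 0 0 -0.5;-28 28 0 0 -0.5")

```text
clock: 1.77
tool_pos: [0.3858, 0.4298, 0.3023]
orientation: [-180.0, 0.0, 90.0]
contact_force: [0.7, 1.1, 0.9]
finger_gap: 0.754
grasp_force: 0.0
```

>>> servo_tool(series="-28 28 0 0 -0.5;-28 28 0 0 -0.5;-28 28 0 0 -0.5;-28 28 0 0 -0.5;-28 28 0 0 -0.5;-28 28 0 0 -0.5;-28 28 0 0 -0.5;-28 28 0 0 -0.5;0 0 0 0 -0.5;0 0 0 0 -0.5")

```text
clock: 2.6
tool_pos: [0.6099, 0.2056, 0.3018]
orientation: [-179.9, 0.0, 89.8]
contact_force: [-0.7, 0.4, 0.2]
finger_gap: 0.747
grasp_force: 0.0
```

>>> servo_tool(series="-8 11 0 0 -0.5;-8 11 0 0 -0.5;0 0 25 0 -0.5;0 0 30 0 -0.5;0 0 30 0 -0.5;0 0 25 0 -0.5;0 0 20 0 -0.5;0 0 10 0 -0.5;0 0 0 0 -0.5;0 0 0 0 -0.5")

```text
clock: 3.43
tool_pos: [0.631, 0.1919, 0.1628]
orientation: [-180.0, 0.0, 90.1]
contact_force: [0.5, 0.0, -0.4]
finger_gap: 0.749
grasp_force: 0.0
```

```bash
python3 - <<'E'
from h import *
p,d=bot.capture("scene"); cv2.imwrite("pics/a.png",cv2.resize(cv2.cvtColor(p[100:340,180:480],cv2.COLOR_RGB2BGR),(750,600),interpolation=cv2.INTER_CUBIC))
E
```

```text
(no output)
```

View pics/a.png

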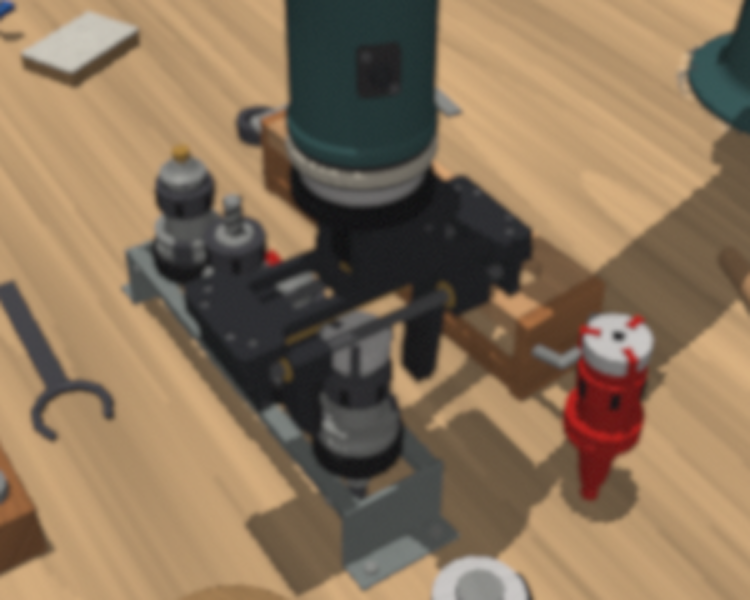

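The fingers straddle the face chuck's nut, at about (360,380) in the crop. I'll nudge y by 1 mm and close.

>>> servo_tool(series="-1 1 0 0 -0.2;0 0 0 0 1;0 0 0 0 1;0 0 0 0 1;0 0 0 0 1;0 0 0 0 1;0 0 0 0 1;0 0 0 0 1", newtons=40)

```text
clock: 4.15
tool_pos: [0.6329, 0.1906, 0.164]
orientation: [179.9, -0.0, 90.0]
contact_force: [1.0, -1.3, 5.7]
finger_gap: 0.461
grasp_force: 40.0
```

>>> servo_tool(series="0 0 -10 0 1;0 0 -20 0 1;0 0 -35 0 1;0 0 -35 0 1;0 0 -35 0 1;0 0 -30 0 1;-15 -9 0 0 1;-30 -17 0 0 1;-30 -17 0 0 1;-30 -17 0 0 1")

```text
clock: 4.98
tool_pos: [0.5698, 0.0848, 0.3259]
orientation: [-179.7, 0.0, 90.1]
contact_force: [0.3, -0.4, -3.8]
finger_gap: 0.463
grasp_force: 40.0
```

>>> servo_tool(series="-30 -17 0 0 1;-30 -17 0 0 1;-30 -17 0 0 1;-30 -17 0 0 1;-30 -17 0 0 1;-15 -9 0 0 1;0 0 0 0 1;0 0 0 0 1;0 0 0 0 1")

```text
clock: 5.73
tool_pos: [0.4775, -0.079, 0.3268]
orientation: [-179.9, -0.1, 90.0]
contact_force: [-0.1, 0.9, -5.1]
finger_gap: 0.463
grasp_force: 40.0
```

```bash
python3 - <<'E'
from h import *
p,d=bot.capture("scene"); np.save("b_d.npy",d); cv2.imwrite("pics/b.png",cv2.resize(cv2.cvtColor(p[60:300,200:500],cv2.COLOR_RGB2BGR),(750,600),interpolation=cv2.INTER_CUBIC)); print(bot.sense()["tool_pos"])
E
```

```text
[ 0.47787324 -0.07870122  0.32704058]
```

View pics/b.png

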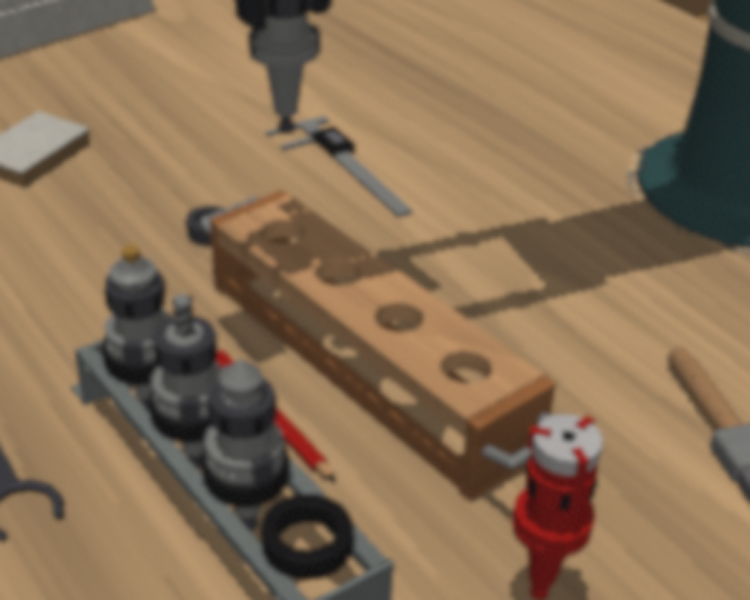

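The chuck hangs upright, with its tip at about (285,125) in the crop, and the pockets are clear. I'll check the holes from the scene camera too.

```bash
python3 - <<'E'
from h import *
F=np.array([[456.5,123.4],[462.1,51.6],[467.8,-20.2],[473.4,-92.0]])/1000
d=np.load("scene_d.npy"); P=cloud("scene",d)
for f in F:
    u,v=proj("scene",[*f,.072])[0].round().astype(int)
    w=P[v-12:v+13,u-14:u+15,2]<.066
    n,l,s,c=cv2.connectedComponentsWithStats(w.astype(np.uint8)); i=l[12,14]
    print(u,v,s[i], (onz("scene",[c[i]+[u-14,v-12]],.072)[0,:2]*1000).round(1), f*1000)
# held chuck: flange/cone points, circle fit per height
q=cloud("scene",np.load("b_d.npy")).reshape(-1,3); t=bot.sense()["tool_pos"]; z=t[2]-.045
from scipy.optimize import least_squares
for lo,hi,r in[(-.044,-.031,.025),(-.027,-.013,.017)]:
    s=(q[:,2]>z+lo)&(q[:,2]<z+hi)&(np.hypot(*(q[:,:2]-t[:2]).T)<.04); p=q[s][:,:2]
    print(s.sum(),least_squares(lambda c:np.hypot(*(p-c).T)-r,t[:2],loss="soft_l1",f_scale=.002).x-t[:2])
E
```

```text
386 205 [  4   9  20  11 165] [459.5 127.4] [456.5 123.4]
359 185 [  6  10  18  10 131] [464.5  56.7] [462.1  51.6]
335 168 [  6   9  18  10 130] [470.7 -13.1] [467.8 -20.2]
312 151 [  7  10  17   9 111] [476.6 -84.8] [473.4 -92. ]
259 [-0.00248206 -0.00257339]
165 [-0.00158862  0.00067967]
```

>>> servo_tool(series="-6 -2 0 0 1;-7 -3 0 0 1;0 0 0 0 1;0 0 20 0 1;0 0 30 0 1;0 0 25 0 1;0 0 15 0 1;0 0 10 0 1;0 0 10 0 1;0 0 10 0 1")

```text
clock: 6.62
tool_pos: [0.4737, -0.0926, 0.2077]
orientation: [179.9, 0.0, 90.0]
contact_force: [-0.1, 0.0, -4.8]
finger_gap: 0.465
grasp_force: 40.0
```

```bash
python3 - <<'E'
from h import *
p,d=bot.capture("scene"); cv2.imwrite("pics/c.png",cv2.resize(cv2.cvtColor(p[60:220,240:440],cv2.COLOR_RGB2BGR),(750,600),interpolation=cv2.INTER_CUBIC)); s=bot.sense();print(s["tool_pos"],s["contact_force"])
E
```

```text
[ 0.47256987 -0.09232359  0.20574056] [-0.44368069  0.66723749 -5.82549903]
```

View pics/c.png

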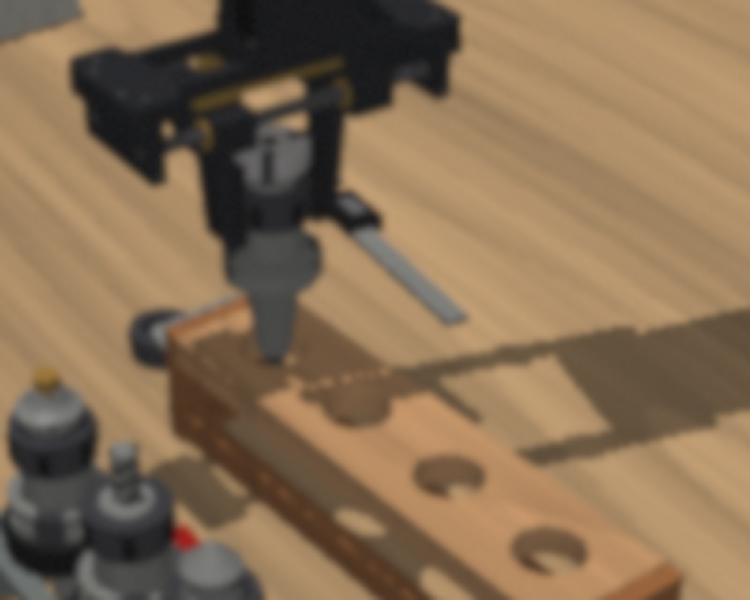

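The stud has entered the right-hand pocket at about (272,358) in the crop, with no side force. I'll lower it slowly.

>>> servo_tool(series="0 0 8 0 1;0 0 8 0 1;0 0 8 0 1;0 0 7 0 1;0 0 5 0 1;0 0 3 0 1;0 0 1 0 1;0 0 0 0 1;0 0 0 0 1")

```text
clock: 7.42
tool_pos: [0.4732, -0.0925, 0.168]
orientation: [180.0, 0.0, 90.0]
contact_force: [0.7, 0.8, -4.4]
finger_gap: 0.462
grasp_force: 40.0
```

>>> servo_tool(series="0 0 1 0 1;0 0 1 0 1;0 0 1 0 1;0 0 1 0 1;0 0 0 0 1;0 0 0 0 1")

```text
clock: 7.92
tool_pos: [0.4732, -0.0924, 0.1641]
orientation: [180.0, -0.0, 90.0]
contact_force: [-0.5, 1.0, -1.6]
finger_gap: 0.463
grasp_force: 40.0
```

>>> servo_tool(series="0 0 1 0 1;0 0 0 0 1;0 0 0 0 -0.5;0 0 0 0 -0.5;0 0 0 0 -0.5;0 0 0 0 -0.5;0 0 -10 0 -0.5;0 0 -30 0 -0.5;0 0 -30 0 -0.5;0 0 -20 0 -0.5")

```text
clock: 8.75
tool_pos: [0.4738, -0.0927, 0.2559]
orientation: [179.8, 0.0, 90.0]
contact_force: [1.1, -0.1, 0.9]
finger_gap: 0.75
grasp_force: 0.0
```

>>> servo_tool(series="26 20 0 0 -0.5;26 20 0 0 -0.5;26 20 0 0 -0.5;26 20 0 0 -0.5;26 20 0 0 -0.5;26 20 0 0 -0.5;26 20 0 0 -0.5;26 19 0 0 -0.5;0 0 0 0 -0.5;0 0 0 0 -0.5")

```text
clock: 9.58
tool_pos: [0.6327, 0.1169, 0.2529]
orientation: [180.0, 0.0, 90.1]
contact_force: [-0.3, -0.8, 0.3]
finger_gap: 0.753
grasp_force: 0.0
```

```bash
cat > chk.py <<'E'
from h import *
import sys
p,d=grab("scene",sys.argv[1])
from scipy.optimize import least_squares
q=cloud("scene",d).reshape(-1,3)
for f in np.array([[456.5,123.4],[462.1,51.6],[467.8,-20.2],[473.4,-92.0]])/1000:
    r=np.hypot(*(q[:,:2]-f).T); s=(q[:,2]>.108)&(q[:,2]<.126)&(r<.03)
    if s.sum()<20: continue
    a=q[s][:,:2]; g=(q[:,2]>.079)&(r<.03)
    fl=(r<.032)&(r>.019)&(q[:,2]>.08)&(q[:,2]<.097)
    print((f*1000).round(1),s.sum(),"err",((least_squares(lambda c:np.hypot(*(a-c).T)-.021,f,loss="soft_l1",f_scale=.002).x-f)*1000).round(1),"top",np.nanmax(q[g][:,2]).round(3),"flange top z",np.median(q[fl][:,2]).round(4))
print(bot.sense()["tool_pos"])
E
python3 chk.py k1
```

```text
[473.4 -92. ] 65 err [-1.3 -0.7] top 0.126 flange top z 0.0859
[0.63195229 0.11582934 0.25279378]
```

>>> servo_tool(series="1 0 20 0 -0.5;1 0 30 0 -0.5;0 0 25 0 -0.5;0 0 12 0 -0.5;0 0 3 0 -0.5;0 0 0 0 -0.5;0 0 0 0 1;0 0 0 0 1;0 0 0 0 1;0 0 0 0 1")

```text
clock: 10.47
tool_pos: [0.6335, 0.1177, 0.1647]
orientation: [179.8, -0.0, 90.0]
contact_force: [2.6, -0.6, -0.5]
finger_gap: 0.474
grasp_force: 8.1
```

>>> servo_tool(series="0 0 0 0 1;0 0 0 0 1")

```text
clock: 10.63
tool_pos: [0.6335, 0.1176, 0.1646]
orientation: [179.8, -0.0, 90.0]
contact_force: [2.2, -0.4, 4.9]
finger_gap: 0.462
grasp_force: 40.0
```

>>> servo_tool(series="0 0 -10 0 1;0 0 -20 0 1;0 0 -35 0 1;0 0 -35 0 1;0 0 -35 0 1;0 0 -28 0 1;-10 -12 0 0 1;-21 -26 0 0 1;-21 -26 0 0 1;-21 -26 0 0 1")

```text
clock: 11.47
tool_pos: [0.5392, 0.0441, 0.3238]
orientation: [-179.7, 0.0, 90.1]
contact_force: [0.7, -1.4, -4.9]
finger_gap: 0.464
grasp_force: 40.0
```

>>> servo_tool(series="-21 -26 0 0 1;-21 -26 0 0 1;-15 -18 0 0 1;-8 -5 0 0 1;0 0 0 0 1;0 0 0 0 1;0 0 0 0 1")

```text
clock: 12.05
tool_pos: [0.4675, -0.0199, 0.3254]
orientation: [-180.0, -0.0, 90.0]
contact_force: [0.1, -0.1, -5.1]
finger_gap: 0.46
grasp_force: 40.0
```

```bash
python3 chk.py k2; python3 -c "
import cv2
cv2.imwrite('pics/k2c.png',cv2.resize(cv2.imread('pics/k2.png')[60:300,200:500],(750,600),interpolation=cv2.INTER_CUBIC))"
```

```text
[473.4 -92. ] 220 err [-2.3 -0.1] top 0.151 flange top z 0.0863
[ 0.46764522 -0.01983616  0.32548832]
```

View pics/k2c.png

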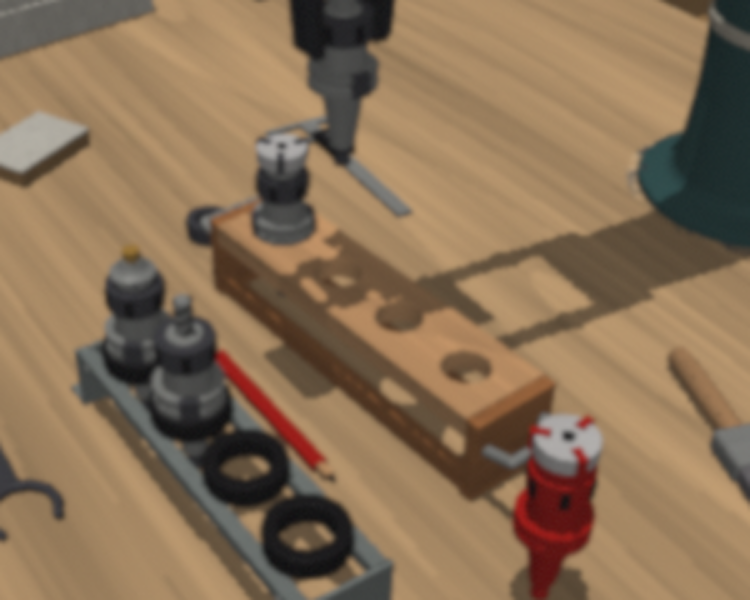

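The face chuck is seated at about (283,190) in the crop, and the second chuck hangs upright. I'll lower it.

>>> servo_tool(series="0 0 20 0 1;0 0 30 0 1;0 0 25 0 1;0 0 15 0 1;0 0 10 0 1;0 0 10 0 1;0 0 10 0 1;0 0 0 0 1")

```text
clock: 12.77
tool_pos: [0.4665, -0.0201, 0.2041]
orientation: [-179.8, -0.0, 90.0]
contact_force: [-1.0, -0.7, -5.7]
finger_gap: 0.463
grasp_force: 40.0
```

>>> servo_tool(series="0 0 8 0 1;0 0 8 0 1;0 0 8 0 1;0 0 8 0 1;0 0 4 0 1;0 0 1 0 1;0 0 1 0 1;0 0 1 0 1;0 0 1 0 1;0 0 0 0 1")

```text
clock: 13.6
tool_pos: [0.4671, -0.0205, 0.1658]
orientation: [180.0, 0.0, 90.0]
contact_force: [0.1, -0.1, -6.2]
finger_gap: 0.464
grasp_force: 40.0
```

>>> servo_tool(series="0 0 1 0 1;0 0 1 0 1;0 0 1 0 1;0 0 0 0 1;0 0 0 0 1")

```text
clock: 14.02
tool_pos: [0.4673, -0.0205, 0.1645]
orientation: [180.0, 0.0, 90.0]
contact_force: [-5.2, 0.4, 7.6]
finger_gap: 0.46
grasp_force: 40.0
```

>>> servo_tool(series="0 0 0 0 -0.5;0 0 0 0 -0.5;0 0 0 0 -0.5;0 0 0 0 -0.5;0 0 -10 0 -0.5;0 0 -30 0 -0.5;0 0 -30 0 -0.5;0 0 -20 0 -0.5;12 30 0 0 -0.5;12 30 0 0 -0.5")

```text
clock: 14.85
tool_pos: [0.5284, 0.0034, 0.2564]
orientation: [179.7, 0.0, 89.9]
contact_force: [-0.2, -1.0, -0.4]
finger_gap: 0.748
grasp_force: 0.0
```

>>> servo_tool(series="12 30 0 0 -0.5;12 30 0 0 -0.5;12 30 0 0 -0.5;6 16 0 0 -0.5;0 0 0 0 -0.5;0 0 0 0 -0.5;0 0 0 0 -0.5")

```text
clock: 15.43
tool_pos: [0.6322, 0.0453, 0.2526]
orientation: [-179.9, 0.0, 90.0]
contact_force: [-0.1, -0.7, 0.1]
finger_gap: 0.752
grasp_force: 0.0
```

```bash
python3 chk.py k3
```

```text
[467.8 -20.2] 234 err [-2.6  1.1] top 0.154 flange top z 0.0862
[473.4 -92. ] 201 err [-2.1 -0.2] top 0.151 flange top z 0.086
[0.63192299 0.04510798 0.25270184]
```

>>> servo_tool(series="1 1 20 0 -0.5;0 1 30 0 -0.5;0 0 25 0 -0.5;0 0 11 0 -0.5;0 0 3 0 -0.5;0 0 0 0 -0.5;0 0 0 0 1;0 0 0 0 1;0 0 0 0 1;0 0 0 0 1")

```text
clock: 16.32
tool_pos: [0.6358, 0.0466, 0.1653]
orientation: [179.9, -0.0, 90.0]
contact_force: [-4.3, 0.1, 3.7]
finger_gap: 0.472
grasp_force: 8.8
```

>>> servo_tool(series="0 0 0 0 1;0 0 0 0 1;0 0 0 0 1")

```text
clock: 16.57
tool_pos: [0.6358, 0.0466, 0.1653]
orientation: [179.9, -0.0, 90.0]
contact_force: [-1.2, 0.5, 4.5]
finger_gap: 0.464
grasp_force: 40.0
```

>>> servo_tool(series="0 0 -10 0 1;0 0 -20 0 1;0 0 -35 0 1;0 0 -35 0 1;0 0 -35 0 1;0 0 -27 0 1;0 -15 0 0 1;1 -30 0 0 1;1 -32 0 0 1;1 -32 0 0 1")

```text
clock: 17.4
tool_pos: [0.5239, 0.0495, 0.3242]
orientation: [-179.8, 0.0, 90.0]
contact_force: [0.7, -0.8, -5.2]
finger_gap: 0.465
grasp_force: 40.0
```

>>> servo_tool(series="1 -32 0 0 1;1 -23 0 0 1;0 -8 0 0 1;0 0 0 0 1;0 0 0 0 1;0 0 0 0 1")

```text
clock: 17.9
tool_pos: [0.4639, 0.0515, 0.3257]
orientation: [180.0, 0.0, 90.0]
contact_force: [0.5, 0.3, -6.5]
finger_gap: 0.469
grasp_force: 40.0
```

>>> servo_tool(series="0 -1 20 0 1;0 0 30 0 1;0 0 25 0 1;0 0 15 0 1;0 0 10 0 1;0 0 10 0 1;0 0 10 0 1;0 0 0 0 1")

```text
clock: 18.57
tool_pos: [0.4616, 0.0514, 0.204]
orientation: [-179.8, 0.0, 90.0]
contact_force: [-0.5, -0.1, -6.9]
finger_gap: 0.463
grasp_force: 40.0
```

>>> servo_tool(series="0 0 8 0 1;0 0 8 0 1;0 0 8 0 1;0 0 8 0 1;0 0 4 0 1;0 0 1 0 1;0 0 1 0 1;0 0 1 0 1;0 0 1 0 1;0 0 0 0 1")

```text
clock: 19.4
tool_pos: [0.4621, 0.0515, 0.1659]
orientation: [180.0, -0.0, 90.0]
contact_force: [1.0, 0.4, -6.1]
finger_gap: 0.464
grasp_force: 40.0
```

>>> servo_tool(series="0 0 1 0 1;0 0 1 0 1;0 0 0 0 1;0 0 0 0 1")

```text
clock: 19.73
tool_pos: [0.4623, 0.0515, 0.1653]
orientation: [180.0, 0.0, 90.0]
contact_force: [-4.4, 0.1, 4.7]
finger_gap: 0.464
grasp_force: 40.0
```

>>> servo_tool(series="0 0 0 0 -0.5;0 0 0 0 -0.5;0 0 0 0 -0.5;0 0 0 0 -0.5;0 0 -10 0 -0.5;0 0 -30 0 -0.5;0 0 -30 0 -0.5;0 0 -20 0 -0.5;-13 30 0 0 -0.5;-13 30 0 0 -0.5")

```text
clock: 20.57
tool_pos: [0.5234, 0.0257, 0.2574]
orientation: [179.7, -0.0, 90.1]
contact_force: [-0.1, 0.7, 1.1]
finger_gap: 0.753
grasp_force: 0.0
```

>>> servo_tool(series="-13 30 0 0 -0.5;-13 30 0 0 -0.5;-13 30 0 0 -0.5;-12 24 0 0 -0.5;0 0 0 0 -0.5;0 0 0 0 -0.5;0 0 0 0 -0.5")

```text
clock: 21.15
tool_pos: [0.6354, -0.0253, 0.2537]
orientation: [-179.9, -0.0, 90.0]
contact_force: [-0.5, -0.0, -0.3]
finger_gap: 0.748
grasp_force: 0.0
```

```bash
python3 chk.py k4
```

```text
[462.1  51.6] 250 err [-0.8 -0.4] top 0.156 flange top z 0.0863
[467.8 -20.2] 239 err [-2.3  0.8] top 0.153 flange top z 0.0862
[473.4 -92. ] 204 err [-2.4 -0.3] top 0.15 flange top z 0.0862
[ 0.6350747  -0.02510774  0.2537527 ]
```

>>> servo_tool(series="0 1 20 0 -0.5;0 0 30 0 -0.5;0 0 25 0 -0.5;0 0 11 0 -0.5;0 0 3 0 -0.5;0 0 0 0 -0.5;0 0 0 0 1;0 0 0 0 1;0 0 0 0 1;0 0 0 0 1")

```text
clock: 22.03
tool_pos: [0.6374, -0.0255, 0.1663]
orientation: [179.9, 0.0, 90.0]
contact_force: [-2.8, -0.4, 5.1]
finger_gap: 0.469
grasp_force: 8.7
```

>>> servo_tool(series="0 0 0 0 1;0 0 0 0 1;0 0 0 0 1")

```text
clock: 22.28
tool_pos: [0.6374, -0.0255, 0.1663]
orientation: [179.9, 0.0, 90.0]
contact_force: [-2.1, 0.3, 5.7]
finger_gap: 0.464
grasp_force: 40.0
```

>>> servo_tool(series="0 0 -10 0 1;0 0 -20 0 1;0 0 -35 0 1;0 0 -35 0 1;0 0 -35 0 1;0 0 -26 0 1;10 -12 0 0 1;21 -26 0 0 1;22 -26 0 0 1;22 -26 0 0 1")

```text
clock: 23.12
tool_pos: [0.5452, 0.0499, 0.3243]
orientation: [-179.8, -0.0, 89.9]
contact_force: [0.2, 0.4, -5.3]
finger_gap: 0.469
grasp_force: 40.0
```

>>> servo_tool(series="22 -26 0 0 1;22 -26 0 0 1;20 -25 0 0 1;10 -13 0 0 1;0 0 0 0 1;0 0 0 0 1;0 0 0 0 1")

```text
clock: 23.7
tool_pos: [0.4569, 0.1233, 0.3253]
orientation: [-180.0, 0.0, 90.0]
contact_force: [0.4, -0.5, -5.9]
finger_gap: 0.465
grasp_force: 40.0
```

>>> servo_tool(series="0 0 20 0 1;0 0 30 0 1;0 0 25 0 1;0 0 15 0 1;0 0 10 0 1;0 0 10 0 1;0 0 10 0 1;0 0 0 0 1")

```text
clock: 24.37
tool_pos: [0.4565, 0.1231, 0.204]
orientation: [-179.9, 0.0, 90.0]
contact_force: [-0.4, -0.4, -6.6]
finger_gap: 0.464
grasp_force: 40.0
```

>>> servo_tool(series="0 0 8 0 1;0 0 8 0 1;0 0 8 0 1;0 0 7 0 1;0 0 3 0 1;0 0 1 0 1;0 0 1 0 1;0 0 1 0 1;0 0 1 0 1;0 0 0 0 1")

```text
clock: 25.2
tool_pos: [0.4571, 0.1236, 0.1679]
orientation: [180.0, -0.0, 90.0]
contact_force: [0.1, 0.5, -6.2]
finger_gap: 0.469
grasp_force: 40.0
```

>>> servo_tool(series="0 0 1 0 1;0 0 1 0 1;0 0 0 0 1;0 0 0 0 1")

```text
clock: 25.53
tool_pos: [0.4573, 0.1236, 0.1663]
orientation: [180.0, -0.0, 90.0]
contact_force: [-2.2, -0.3, -0.7]
finger_gap: 0.463
grasp_force: 40.0
```

>>> servo_tool(series="0 0 1 0 1;0 0 0 0 1;0 0 0 0 -0.5;0 0 0 0 -0.5;0 0 0 0 -0.5;0 0 0 0 -0.5;0 0 -10 0 -0.5;0 0 -30 0 -0.5;0 0 -40 0 -0.5;0 0 -40 0 -0.5")

```text
clock: 26.37
tool_pos: [0.456, 0.1233, 0.2856]
orientation: [-179.9, 0.0, 90.0]
contact_force: [1.3, 0.8, -0.0]
finger_gap: 0.749
grasp_force: 0.0
```

>>> servo_tool(series="0 0 -35 0 -0.5;0 0 0 0 -0.5;0 0 0 0 -0.5;0 0 0 0 -0.5;0 0 0 0 -0.5;0 0 0 0 -0.5")

```text
clock: 26.87
tool_pos: [0.4559, 0.1233, 0.3176]
orientation: [-179.8, 0.0, 90.0]
contact_force: [0.7, -0.1, 0.4]
finger_gap: 0.753
grasp_force: 0.0
```

```bash
python3 chk.py k5
```

```text
[456.5 123.4] 278 err [ 0.2 -0.2] top 0.428 flange top z 0.0873
[462.1  51.6] 254 err [-0.9 -0.6] top 0.155 flange top z 0.0862
[467.8 -20.2] 246 err [-2.7  1. ] top 0.153 flange top z 0.0863
[473.4 -92. ] 222 err [-2.3 -0.3] top 0.151 flange top z 0.0861
[0.45606198 0.12333992 0.31773672]
```

View pics/k5.png

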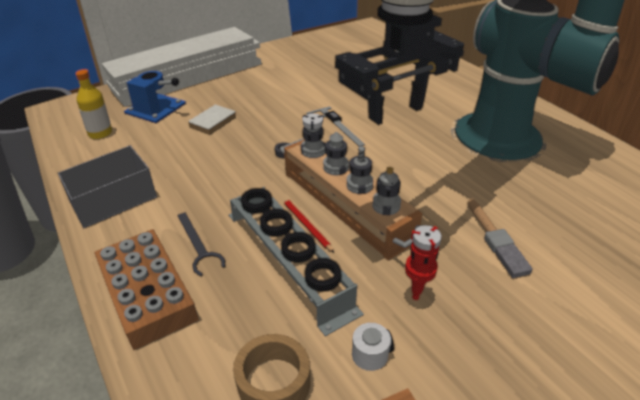

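All four chucks are seated in the carrier, at (313,135), (336,155), (360,175) and (388,193). The setter at (371,346) and the red look-alike are where they were.

```bash
python3 -c "
from rig import bot
print(bot.close_job())"
```

```text
the job is handed in; nothing more can be done
None
```

The job is handed in: all four chucks stand in the carrier in reverse order, each measured within about 3 mm of its pocket centre and released; setter and red look-alike untouched; the hand-in gave no verdict.

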